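# Free the bridged grinding balls at the draining-tray spout

## Task

The washed grinding balls have hung up on the draining tray: two of them are wedged side by side across the mouth of the spout, with a third behind. Gently nudge one of the two wedged balls back up the tray so that the bridge breaks and all the balls run down the spout into the grinding jar; do not lift any ball out, and leave the jar standing in its place and the other things on the bench alone. If they hang up again, nudge again.

Things in the scene. Friction and masses are not known exactly. Their poses are not given: they have to be found in the camera images.
- tray: Fixed stainless draining tray on legs, open on top, 240 mm wide and 290 mm long inside, falling 12 degrees to an open spout. Origin on the bench straight below the throat, where the tapering sides meet the spout; x points level up the tray, away from the spout, y across it to the left when looking uphill, z up. In this frame the floor's upper face is at z = 0.1154 + 0.2126 x.
- throat (a point): Middle of the throat, on the floor, 115 mm above the bench. From here uphill the two side walls, 34 mm high, spread from 28 to 120 mm off the centre line, each at 50 degrees to it, over the first 76 mm of x. Push one wedged ball 25 mm or more up along its own wall and hold it there, and the others have room to run out past it; let go at once, they may wedge again.
- lip (a point): Middle of the spout's lip on its floor, 44 mm downhill of the throat and 106 mm above the bench. Between lip and throat the spout is a straight open channel, 56 mm wide inside, its side walls 26 mm high.
- ball1_center (a point): Centre of a wedged ball. All balls are alike: white polished alumina grinding balls, 40 mm in diameter, about 0.13 kg. ball1 and ball2 are wedged just uphill of the throat, centres about 15 mm uphill of it (x in the tray frame) and 20 mm left and right of the centre line, touching each other and each its own side wall; which is left varies. Let go, balls roll downhill by themselves.
- ball2_center (a point): Centre of the other wedged ball, 40 mm in diameter.
- ball3_center (a point): Centre of the third ball, 40 mm in diameter; it rests just behind the two wedged ones, in the hollow between them.
- ball4_center (a point): Centre of a ball that already lies in the jar, 40 mm in diameter.
- jar: Heavy dark steel grinding jar (2.8 kg), a round pot open on top, standing loose on the bench under the spout's lip; outside diameter 120 mm (126 mm over two bands), inside 100 mm, height 90 mm, inner floor 10 mm above its underside. Origin: centre of its underside, z up. The lip reaches over its near rim and is 16 mm above it.
- jar_mouth (a point): Centre of the jar's mouth, level with the rim, 90 mm above the bench.
- jar_lid: Bystander: the jar's round steel lid, 124 mm in diameter, 31 mm high with its knob, lying on the bench. Origin: centre of its underside.
- reagent_bottle: Bystander: black reagent bottle, 72 mm in diameter, 150 mm high. Origin: centre of its underside.
- sample_cup: Bystander: clear plastic sample cup, 64 mm in diameter at the rim, 70 mm high, empty. Origin: centre of its underside.
- brush: Bystander: hand brush 200 mm long lying on the bench. Origin: under its middle.
There are look-alikes about, which are no part of the job. Leave any blue or purple look-alike of the part that bears ball2_center alone.

How it is judged:
By the outcome, as a careful person would: the job done as asked, in the order asked, and still so for the second after the job is handed in, with the robot touching nothing.
It also fails if it takes over 40 s, if anything falls off the work surface, if the arm or the gripper's body presses on something with over 40 N, if the wrist force passes 120 N, or if a joint passes its speed limit or range.

## Robot

A 7-joint arm with a two-finger parallel gripper is mounted at the origin on the work surface. World frame = base frame: x ahead of the robot, y to its left, z up, the work surface at z = 0. Lengths are in m, angles in rad, forces in N, time in s.
With the tool pointing down it reaches from about 0.425 to 0.975 m from the base axis. Payload 16.7 kg.
Tool frame: the origin (TCP) lies at the very end of the fingers, on their centre line; the grasp point (between the pads) lies 19 mm behind it (bot.grip_point_offset is the distance from the TCP to the grasp point, in m); z points along the fingers, y is the line along which they close (so a half turn about z gives the same grasp; the last joint's range is limited). The gripper opens to 85 mm and grips with 20 to 120 N. Pads are 22 mm wide; open, the fingers measure 114 mm over their backs; the gripper's body (76 mm by 85 mm) begins 54 mm behind the grasp point. The pads swing forward as they close: fully open they stand 13 mm farther back than shut.
Start: joints at [-1.401, 0.426, 0.074, 1.606, -0.034, 1.111, -0.067], TCP at [0.212, 0.641, 0.231] pointing down, gripper open.
Joint ranges: [-2.85, 2.85], [-0.5, 2.14], [-1.23, 1.37], [0.21, 2.46], [-1.02, 4.16], [0.16, 2.05], [-2.73, 2.73]. Speed limits (rad/s): [1.89, 1.89, 2.39, 2.39, 3.01, 3.01, 3.01].

## Interface

Orientations are given as a unit quaternion [x, y, z, w].
In Python, from plant import bot gives the robot as it stands.
- The arm moves only by the tool carry_out, never from a script. Its argument "targets" is a list of rows, each a list of 3 entries, a list of its own where there are three numbers: the shift along the tool's x, y, z in units of 25 mm (1.0 is 25 mm), then the turn, a rotation vector about the tool's x, y, z in units of 5 degrees (1.0 is 5 degrees), then the opening, from 0 (shut) to 1 (fully open). In form: [[[dx, dy, dz], [wx, wy, wz], fingers], ...]. A call has 1 to 10 rows; each row is the pose to reach, as a shift and turn from the pose commanded when the call began, along the tool's axes at that moment; what a row does not reach only later rows make up. A row lasts 1/10 s, in which the tool goes at most 50 mm and 8.59 degrees, less where a joint would pass 70% of its speed; a pose out of reach is approached as far as the arm can. A call with a gripper value outside its range is refused whole. The fingers move at their own pace and stop on an object; "grip_force" is the grip in N (left out, the last holds). Time passes only in rows, so rows that repeat a pose let the fingers close. It gives the time, the measured TCP pose, the force, the opening and the grip force at its end, in the units of the state.
- bot.observe(): the state, without advancing time (a new reading comes with each control period).
- bot.get_image(name): name is "side" or "top"; returns a dict with "image" (400x640x3 uint8, blue, green, red), "mtx" (3x3 intrinsics, pixels), "k1" (the pictures are not rectified: a ray, as slopes to the right and down, at radius r is drawn at 1 + k1 r^2 times it, then the intrinsics apply), "rvec" (rotation vector, rad) and "tvec" (3), from world to camera coordinates, as OpenCV has them. Camera axes: x right, y down, z forward; pixel columns grow to the right and rows downward; lengths in m; the calibration is good to about 2 mm. A picture is of the moment at which its call begins. There is no depth.
- bot.hand_in(): hands the job in; it is judged then, once.
The state is a dict: "clock": time; "joint_pos": joint angles; "joint_velocities": joint speeds; "joint_efforts": joint torques, N m; "eef_pos": TCP position; "orientation": TCP orientation; "force": force on the tool from outside, world axes, zero at the start; "ft_torque": the same for the moment, N m; "width": opening from 0.0 (shut) to 1.0 (fully open); "grip_force": force on a finger pad.
Only numpy, scipy, OpenCV 4.12 (cv2) and the standard library are available. Lean on these libraries where they do the work, as an engineer would, in place of code of your own. Each camera call takes 0.05 s, during which the arm holds its last target. There are 200 camera calls.

## Working session

There is one attempt and no reset: what is moved stays moved. The work goes in short steps, Python scripts to look and compute and a tool call to move; the robot and the scene stay as the last step left them, time stands still between calls to the robot, and variables do not carry over. Pictures are saved under pics/ and viewed, at most 10 in all, crops included, and the job is handed in when it is done.

Besides the shell and the picture viewer there is one more tool, called after "Request:" as name(argument=value, ...) on one line, values as JSON. carry_out: Moves the arm, as the interface text tells. Its arguments: {"type":"object","properties":{"targets":{"type":"array","items":{"type":"array"}},"grip_force":{"type":"number"}},"required":["targets"]}

```bash
mkdir -p pics; ls
cat > h.py <<'E'
import numpy as np, cv2
from scipy.spatial.transform import Rotation as R
from plant import bot
def cast(im,uv,z):
    """pixels -> world points on plane z"""
    K=im['mtx']; uv=np.atleast_2d(np.array(uv,float))
    d=(uv-[K[0,2],K[1,2]])/[K[0,0],K[1,1]]
    s=d.copy()
    for _ in range(20): s=d/(1+im['k1']*(s**2).sum(1,keepdims=True))
    Rm=cv2.Rodrigues(np.array(im['rvec'],float))[0]; t=np.array(im['tvec'],float).ravel()
    r=np.c_[s,np.ones(len(s))]@Rm; c=-Rm.T@t
    return c+r*((z-c[2])/r[:,2])[:,None]
def proj(im,P):
    P=np.atleast_2d(P); Rm=cv2.Rodrigues(np.array(im['rvec'],float))[0]
    p=P@Rm.T+np.array(im['tvec'],float).ravel(); s=p[:,:2]/p[:,2:]
    s=s*(1+im['k1']*(s**2).sum(1,keepdims=True)); K=im['mtx']
    return s*[K[0,0],K[1,1]]+[K[0,2],K[1,2]]
E
python3 - <<'E'
from h import *
for n in('top','side'):
    im=bot.get_image(n); cv2.imwrite(f'pics/{n}0.png',im['image']); print(n,im['mtx'].tolist(),im['k1'],im['rvec'],im['tvec'])
print(bot.observe())
E
```

```text
pics
top [[514.89181415057, 0.0, 311.21681291855526], [0.0, 514.89181415057, 194.31348851625611], [0.0, 0.0, 1.0]] -0.0826532086747209 [ 2.19729855 -2.13848881  0.11067383] [-0.00997073  0.51882126  1.46783451]
side [[478.99134050147444, 0.0, 318.91348112756947], [0.0, 478.99134050147444, 192.2355988559509], [0.0, 0.0, 1.0]] -0.012276093786763531 [ 2.32168875 -0.47551574  0.20839389] [-0.44850896  0.21583982  1.40072917]
{'clock': 0.1, 'joint_pos': array([-1.40149118,  0.42666639,  0.07385405,  1.60654019, -0.03408341,
        1.11078706, -0.06711581]), 'joint_velocities': array([-0.00059769, -0.00176725, -0.00073415, -0.00395547, -0.00135958,
        0.00043724,  0.00055971]), 'joint_efforts': array([ 7.50519888e-03, -9.51540613e+01,  3.77093554e+00, -4.64397919e+01,
        1.97132933e-02,  6.59917147e-03,  7.99467261e-05]), 'eef_pos': array([0.21148284, 0.6406331 , 0.23068395]), 'orientation': array([ 1.58748566e-01,  9.87318878e-01, -5.69281405e-04, -4.33097776e-05]), 'force': array([ 0.08209243, -0.36955993, -0.96422717]), 'ft_torque': array([-0.01824034, -0.05347143, -0.02990448]), 'grip_force': 0.0, 'width': 0.9993898728739914}
```

View pics/top0.png

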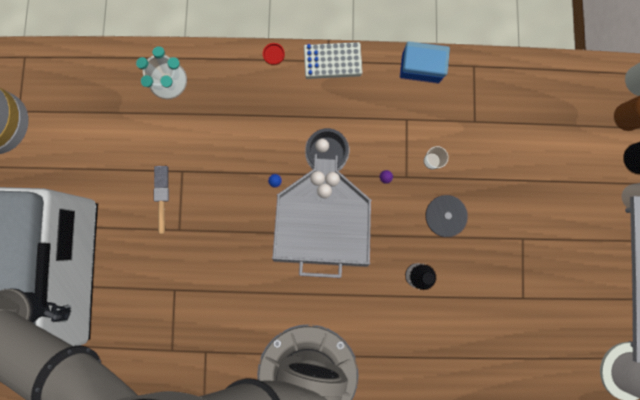

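View pics/side0.png

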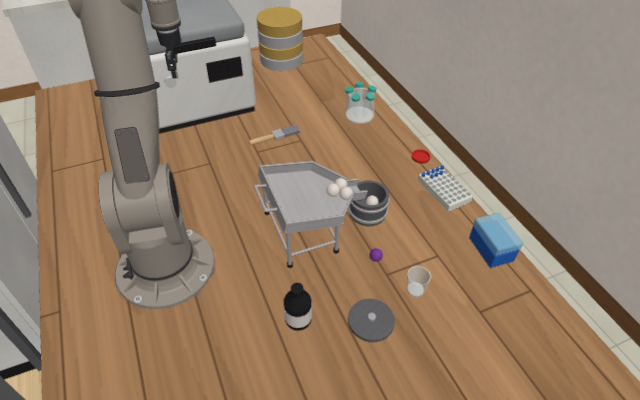

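The top view shows the wedged balls at about (318,178) and (333,179), the third at (325,190), and the ball in the jar at (322,146). The tray rises towards the robot, and blue and purple look-alikes lie on the bench at (275,180) and (386,177). Next I'll measure these.

Run:
```python
from h import *
im=bot.get_image('top'); a=im['image']
hsv=cv2.cvtColor(a,cv2.COLOR_BGR2HSV)
c=a[135:205,295:355]; cv2.imwrite('pics/c0.png',cv2.resize(c,None,fx=8,fy=8,interpolation=cv2.INTER_CUBIC))
f=4; big=cv2.resize(c,None,fx=f,fy=f,interpolation=cv2.INTER_CUBIC)
ci=cv2.HoughCircles(cv2.cvtColor(big,cv2.COLOR_BGR2GRAY),cv2.HOUGH_GRADIENT,1,20,param1=100,param2=12,minRadius=22,maxRadius=36)
for x,y,r in ci[0]:
    u=((x+.5)/f-.5+295,(y+.5)/f-.5+135); print(np.round(u,1),r/f,cast(im,u,.139).round(4))
# tray corners (approx. read-off): back corners at rim height, for axis direction
for z,u in((.139,(318,178)),(.139,(333,179)),(.143,(325,190)),(.21,(273,262)),(.21,(369,265)),(.165,(277.5,195)),(.165,(370,200))): print(u,cast(im,u,z).round(3))
```

```text
[322.2 144.5] 6.7 [[ 0.6439 -0.0224  0.139 ]]
[333. 178.] 5.75 [[ 0.553  -0.0536  0.139 ]]
(318, 178) [[ 0.552 -0.013  0.139]]
(333, 179) [[ 0.55  -0.054  0.139]]
(325, 190) [[ 0.52  -0.033  0.143]]
(273, 262) [[0.326 0.095 0.21 ]]
(369, 265) [[ 0.325 -0.146  0.21 ]]
(277.5, 195) [[0.5   0.092 0.165]]
(370, 200) [[ 0.494 -0.151  0.165]]
```

View pics/c0.png

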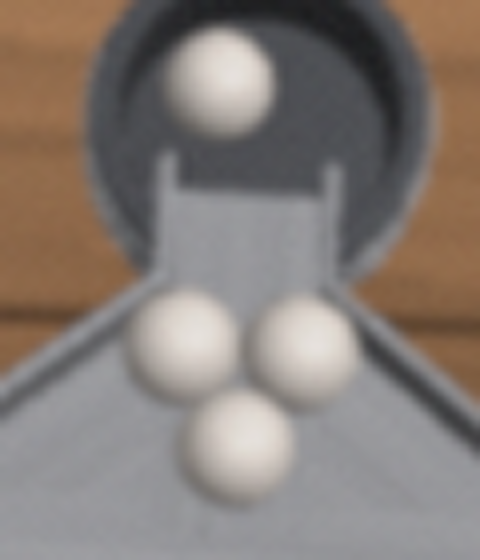

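The measurements agree with the given geometry: the wedged balls are at world (0.552,-0.012) and (0.551,-0.053), 41 mm apart, and the third is at (0.519,-0.031). That puts the throat near (0.5665,-0.0325), with the tray's x axis along world -x. I'll nudge the ball on the -y side with the closed fingers, coming in from the spout.

```bash
cat >> h.py <<'E'
def goal(P,yaw):
    """units to reach world TCP P, tool down, tool y at yaw deg, from the measured pose"""
    s=bot.observe(); Rc=R.from_quat(s['orientation'])
    y=np.array([np.cos(np.radians(yaw)),np.sin(np.radians(yaw)),0]); z=np.array([0,0,-1.])
    G=R.from_matrix(np.c_[np.cross(y,z),y,z])
    return (Rc.inv().apply(np.array(P)-s['eef_pos'])/.025).round(2).tolist(),(np.degrees((Rc.inv()*G).as_rotvec())/5).round(2).tolist()
E
python3 - <<'E'
from h import *
print(goal((.5857,-.0328,.27),30)); print(goal((.40,.30,.27),50))
E
```

```text
([-22.66, -20.89, -1.55], [-0.01, 0.0, 8.35])
([-11.43, -10.58, -1.56], [-0.01, 0.0, 4.35])
```

Request:
carry_out(targets=[[[-1.5,-1.4,-1.5],[0,0,0.6],0],[[-3,-2.8,-1.6],[0,0,1.2],0],[[-4.5,-4.2,-1.6],[0,0,1.8],0],[[-6,-5.5,-1.6],[0,0,2.4],0],[[-7.5,-6.9,-1.6],[0,0,3],0],[[-9,-8.3,-1.6],[0,0,3.5],0],[[-10.5,-9.7,-1.6],[0,0,4],0],[[-12,-11,-1.6],[0,0,4.5],0],[[-13.5,-12.4,-1.6],[0,0,5],0],[[-15,-13.8,-1.6],[0,0,5.5],0]])

```text
clock: 1.15
eef_pos: [0.4504, 0.2113, 0.2714]
orientation: [0.39, 0.921, 0.0, -0.0]
force: [0.2, 0.8, -0.3]
width: -0.0
grip_force: 0.0
```

Run:
```python
from h import *
print(bot.observe()['eef_pos'],goal((.5857,-.0328,.27),30))
```

```text
[0.45042809 0.21131168 0.27144371] ([-10.78, -2.92, 0.05], [0.0, -0.0, 2.83])
```

Request:
carry_out(targets=[[[-1.4,-0.4,0],[0,0,0.4],0],[[-2.8,-0.7,0],[0,0,0.8],0],[[-4.2,-1.1,0],[0,0,1.2],0],[[-5.6,-1.5,0],[0,0,1.6],0],[[-7,-1.9,0],[0,0,2],0],[[-8.4,-2.3,0],[0,0,2.4],0],[[-9.5,-2.6,0],[0,0,2.8],0],[[-10,-2.7,0],[0,0,2.8],0],[[-10,-2.7,0],[0,0,2.8],0],[[-10,-2.7,0],[0,0,2.8],0]])

```text
clock: 2.15
eef_pos: [0.5756, -0.0121, 0.271]
orientation: [0.498, 0.867, -0.0, -0.0]
force: [0.3, 0.9, -1.1]
width: 0.0
grip_force: 0.0
```

Run:
```python
from h import *
print(bot.observe()['eef_pos'],goal((.5857,-.0328,.165),30))
for n in('top','side'):
    im=bot.get_image(n); a=im['image']
    u,v=proj(im,[.566,-.0325,.16])[0].astype(int)
    cv2.imwrite(f'pics/{n}1.png',cv2.resize(a[max(0,v-60):v+50,u-60:u+60],None,fx=5,fy=5,interpolation=cv2.INTER_CUBIC))
    print(u,v)
```

```text
[ 0.57560094 -0.01212116  0.27103242] ([-0.92, -0.07, 4.24], [-0.01, -0.01, 0.06])
325 171
347 181
```

View pics/side1.png

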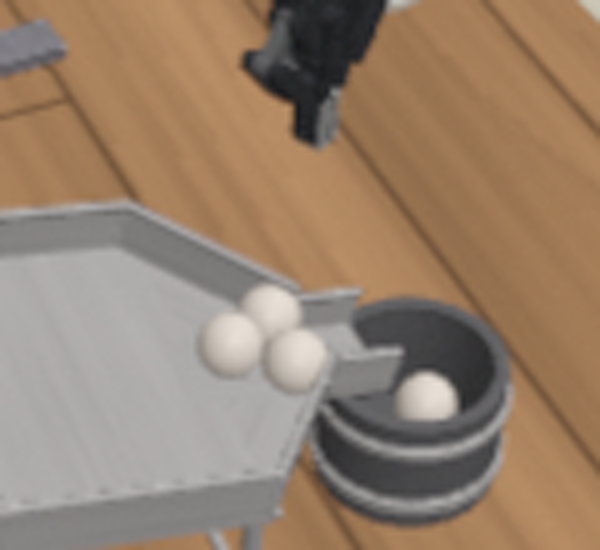

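The side view shows the closed fingers above the spout. The three balls are still wedged and the fourth is in the jar. Now I'll descend in steps.

Request:
carry_out(targets=[[[-0.5,0,0],[0,0,0],0],[[-0.9,-0.1,0.5],[0,0,0],0],[[-0.9,-0.1,1.3],[0,0,0],0],[[-0.9,-0.1,2.2],[0,0,0],0],[[-0.9,-0.1,3],[0,0,0],0],[[-0.9,-0.1,3.7],[0,0,0],0],[[-0.9,-0.1,4.2],[0,0,0],0],[[-0.9,-0.1,4.2],[0,0,0],0],[[-0.9,-0.1,4.2],[0,0,0],0]])

```text
clock: 3.15
eef_pos: [0.5852, -0.0341, 0.1664]
orientation: [0.498, 0.867, -0.0, 0.0]
force: [0.3, -0.6, 0.2]
width: 0.001
grip_force: 0.0
```

Run:
```python
from h import *
print(bot.observe()['eef_pos'],goal((.5857,-.0328,.122),30))
im=bot.get_image('side'); a=im['image']
u,v=347,181
cv2.imwrite(f'pics/side2.png',cv2.resize(a[v-60:v+50,u-60:u+60],None,fx=5,fy=5,interpolation=cv2.INTER_CUBIC))
```

```text
[ 0.58524538 -0.03406648  0.16644172] ([0.04, 0.04, 1.78], [-0.0, 0.0, 0.04])
```

View pics/side2.png

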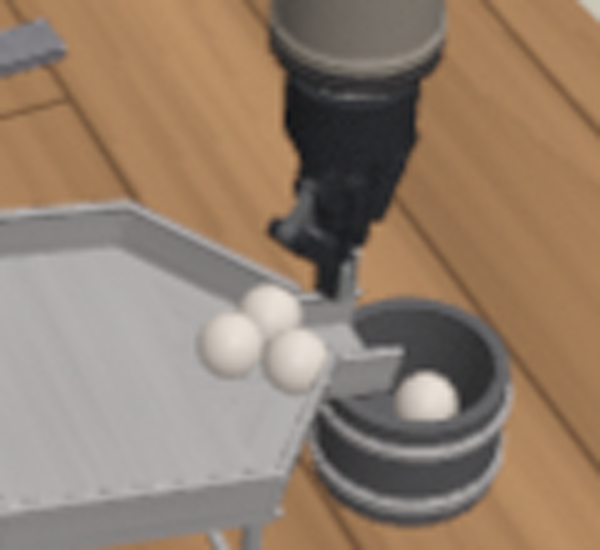

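The tip hangs over the middle of the spout, at about (335,300) in the crop, clear of the balls and walls. I'll go down slowly to 0.122.

Request:
carry_out(targets=[[[0,0,0.4],[0,0,0],0],[[0,0,0.8],[0,0,0],0],[[0,0,1.2],[0,0,0],0],[[0,0,1.5],[0,0,0],0],[[0,0,1.75],[0,0,0],0],[[0,0,1.75],[0,0,0],0],[[0,0,1.75],[0,0,0],0]])

```text
clock: 3.9
eef_pos: [0.5851, -0.0337, 0.1225]
orientation: [0.498, 0.867, -0.0, -0.0]
force: [-1.0, -0.2, 0.1]
width: -0.002
grip_force: 0.0
```

Run:
```python
from h import *
s=bot.observe(); print(s['eef_pos'],s['force'])
W=lambda x,y,z:(.5665-x/1e3,-.0325-y/1e3,z)
print('contact',goal(W(-14.9,2.75,.1225),30))
print('d15',goal(W(2.4,5.1,.1255),48)); print('d50',goal(W(25,31.9,.1315),50)); print('d55',goal(W(28.2,35.7,.1325),50))
im=bot.get_image('side'); a=im['image']
u,v=347,181
cv2.imwrite(f'pics/side3.png',cv2.resize(a[v-60:v+50,u-60:u+60],None,fx=5,fy=5,interpolation=cv2.INTER_CUBIC))
```

```text
[ 0.58513223 -0.03374892  0.12254652] [-0.97048777 -0.17512996  0.06282245]
contact ([0.02, -0.16, 0.0], [-0.0, 0.0, 0.04])
d15 ([0.29, -0.8, -0.12], [-0.0, 0.0, -3.56])
d50 ([-0.18, -2.13, -0.36], [-0.0, 0.0, -3.96])
d55 ([-0.25, -2.31, -0.4], [-0.0, 0.0, -3.96])
```

View pics/side3.png

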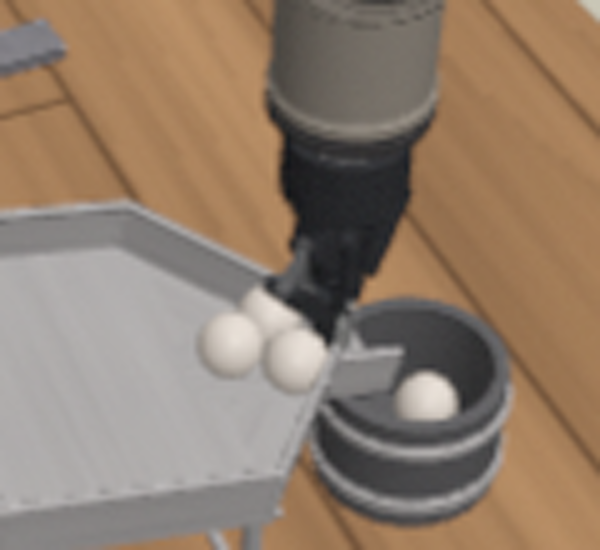

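The fingertip is in the spout just downhill of the balls, with no contact force. I'll nudge the -y ball slowly up along its wall, turning the finger to match the wall.

Request:
carry_out(targets=[[[0,-0.15,0],[0,0,0],0],[[0,-0.28,-0.03],[0,0,-0.2],0],[[0.02,-0.4,-0.05],[0,0,-0.8],0],[[0.05,-0.5,-0.08],[0,0,-1.5],0],[[0.1,-0.62,-0.1],[0,0,-2.4],0],[[0.14,-0.75,-0.12],[0,0,-3.2],0],[[0.1,-0.9,-0.16],[0,0,-3.6],0],[[0.06,-1.05,-0.18],[0,0,-4],0],[[0,-1.2,-0.21],[0,0,-4],0],[[-0.06,-1.35,-0.24],[0,0,-4],0]])

```text
clock: 4.95
eef_pos: [0.5565, -0.0523, 0.1288]
orientation: [0.34, 0.94, 0.0, 0.0]
force: [1.0, 0.3, 0.4]
width: -0.001
grip_force: 0.3
```

Run:
```python
from h import *
s=bot.observe(); print(s['eef_pos'],s['force'])
W=lambda x,y,z:(.5665-x/1e3,-.0325-y/1e3,z)
print('d50',goal(W(22,34.5,.1315),50)); print('d55',goal(W(25.2,38.3,.1325),50))
im=bot.get_image('side'); a=im['image']
u,v=347,181
cv2.imwrite(f'pics/side4.png',cv2.resize(a[v-60:v+50,u-60:u+60],None,fx=5,fy=5,interpolation=cv2.INTER_CUBIC))
```

```text
[ 0.55648109 -0.05225132  0.1288389 ] [1.01554927 0.32607339 0.42810517]
d50 ([-0.01, -0.76, -0.11], [0.0, 0.0, 0.04])
d55 ([-0.01, -0.96, -0.15], [0.0, 0.0, 0.04])
```

View pics/side4.png

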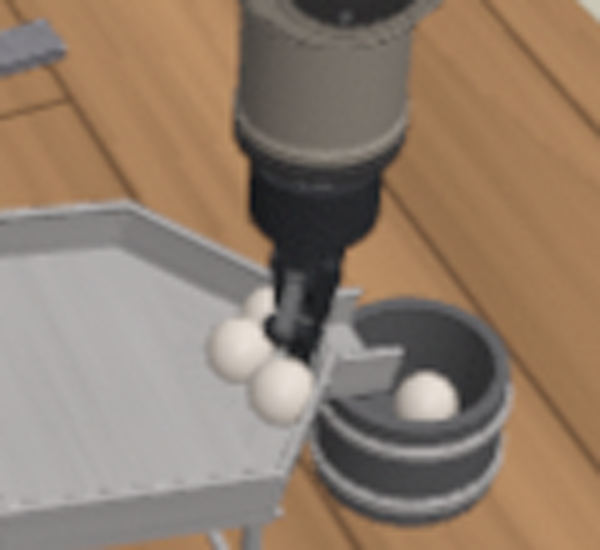

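The near ball has moved up its wall, to about (283,390), and the force is small. I'll carry on to about 55 mm and hold there.

Request:
carry_out(targets=[[[0,-0.15,-0.03],[0,0,0],0],[[0,-0.3,-0.05],[0,0,0],0],[[0,-0.45,-0.08],[0,0,0],0],[[0,-0.6,-0.11],[0,0,0],0],[[0,-0.75,-0.14],[0,0,0],0],[[0,-0.9,-0.16],[0,0,0],0],[[0,-0.95,-0.17],[0,0,0],0],[[0,-0.95,-0.17],[0,0,0],0],[[0,-0.95,-0.17],[0,0,0],0],[[0,-0.95,-0.17],[0,0,0],0]])

```text
clock: 6.0
eef_pos: [0.5415, -0.0701, 0.1328]
orientation: [0.34, 0.94, -0.0, -0.0]
force: [-0.1, -0.3, 0.3]
width: -0.002
grip_force: 0.0
```

Request:
carry_out(targets=[[[0,0,0],[0,0,0],0],[[0,0,0],[0,0,0],0],[[0,0,0],[0,0,0],0],[[0,0,0],[0,0,0],0],[[0,0,0],[0,0,0],0],[[0,0,0],[0,0,0],0]])

```text
clock: 6.6
eef_pos: [0.5415, -0.0702, 0.1328]
orientation: [0.34, 0.94, -0.0, -0.0]
force: [-0.7, 0.5, 0.0]
width: 0.004
grip_force: 0.1
```

Run:
```python
from h import *
s=bot.observe(); print(s['eef_pos'],s['force'])
im=bot.get_image('side'); a=im['image']
u,v=347,181
cv2.imwrite(f'pics/side5.png',cv2.resize(a[v-60:v+50,u-60:u+60],None,fx=5,fy=5,interpolation=cv2.INTER_CUBIC))
```

```text
[ 0.54149933 -0.07020946  0.13281487] [-0.72909138  0.52503539  0.03785326]
```

View pics/side5.png

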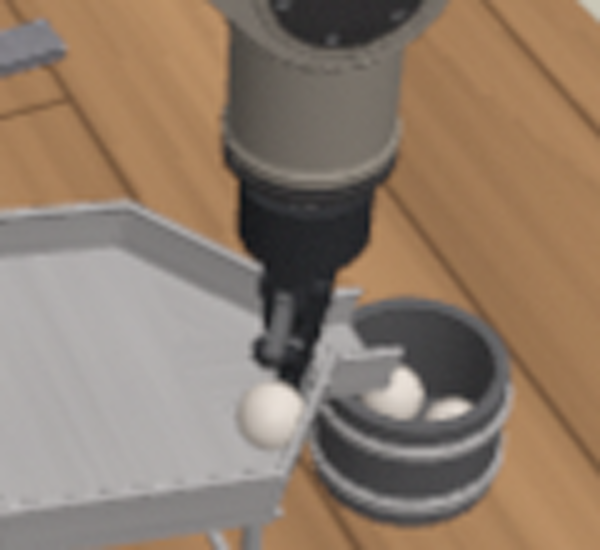

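The other two balls have run out, and only the held ball is left, at (270,415). I'll lift the finger straight up to release it.

Request:
carry_out(targets=[[[0,0,-0.7],[0,0,0],0],[[0,0,-2],[0,0,0],0],[[0,0,-3.5],[0,0,0],0],[[0,0,-5],[0,0,0],0],[[0,0,-6],[0,0,0],0],[[0,0,-6],[0,0,0],0],[[0,0,-6],[0,0,0],0],[[0,0,-6],[0,0,0],0],[[0,0,-6],[0,0,0],0],[[0,0,-6],[0,0,0],0]])

```text
clock: 7.65
eef_pos: [0.5412, -0.0702, 0.282]
orientation: [0.34, 0.94, -0.0, -0.001]
force: [-0.5, -0.1, 0.8]
width: -0.004
grip_force: 0.0
```

Request:
carry_out(targets=[[[1,1,0],[0,0,0],0],[[2,2,0],[0,0,0],0],[[3,3,0],[0,0,0],0],[[4,4,0],[0,0,0],0],[[5,5,0],[0,0,0],0],[[5,5,0],[0,0,0],0],[[5,5,0],[0,0,0],0],[[5,5,0],[0,0,0],0],[[5,5,0],[0,0,0],0],[[5,5,0],[0,0,0],0]])

```text
clock: 8.65
eef_pos: [0.5255, 0.105, 0.2828]
orientation: [0.341, 0.94, -0.0, -0.0]
force: [-0.0, 0.3, 0.8]
width: 0.001
grip_force: 0.0
```

Run:
```python
from h import *
o=[]
for n,(u,v) in(('top',(325,165)),('side',(347,181))):
    a=bot.get_image(n)['image']
    o.append(cv2.resize(a[v-60:v+60,u-65:u+65],None,fx=3,fy=3,interpolation=cv2.INTER_CUBIC))
cv2.imwrite('pics/end.png',np.hstack(o)); print(bot.observe()['eef_pos'])
```

```text
[0.52546966 0.10530534 0.28285084]
```

View pics/end.png

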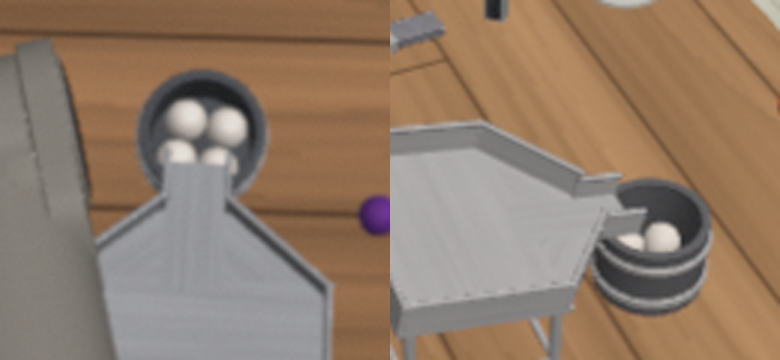

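All four balls are in the jar: the top view shows them at about (187,120), (228,127), (178,155) and (217,160). The tray is empty and the jar hasn't moved.

```bash
python3 -c "
from plant import bot
print(bot.hand_in())"
```

```text
the job is handed in; nothing more can be done
None
```

The bridge broke on the first nudge, all the balls ran down the spout into the jar, which stayed in its place, and I handed the job in at about 9 s on the robot's clock.

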